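# Set up a sine bar to check a brass wedge

## Robot

A 7-joint arm with a two-finger parallel gripper is mounted at the origin on a cart in front of the work surface, level with it; the furniture and walls round the work are solid. World frame = base frame: x ahead of the robot, y to its left, z up, the work surface at z = 0. Lengths are in m, angles in rad, forces in N, time in s.
With the tool pointing down it reaches from about 0.4 to 0.9 m from the base axis. Payload 5.5 kg.
Tool frame: the origin (TCP) lies at the very end of the fingers, on their centre line; the grasp point (between the pads) lies env.tcp_to_grasp behind it (env.tcp_to_grasp is the distance from the TCP to the grasp point, in m); z points along the fingers, y is the line along which they close (so a half turn about z gives the same grasp; the last joint's range is limited). The gripper opens to 92 mm and grips with 3 to 60 N. Pads are 19 mm wide; open, the fingers measure 130 mm over their backs; the gripper's body (75 mm by 190 mm) begins 47 mm behind the grasp point.
Start: joints at [-0.922, 0.501, -0.427, 1.55, 0.221, 1.138, -0.21], TCP at [0.245, 0.602, 0.227] pointing down, gripper open.
Joint ranges: [-2.88, 2.88], [-0.31, 2.03], [-1.54, 1.56], [0.2, 2.42], [-1.41, 4.55], [0.19, 2.02], [-2.57, 2.57]. Speed limits (rad/s): [2.57, 2.57, 3.14, 3.14, 3.14, 3.14, 3.14].

## Interface

Orientations are given as a unit quaternion [w, x, y, z].
In Python, from bench import env gives the robot as it stands.
- The arm moves only by the tool move_arm, never from a script. Its argument "steps" is a list that holds one entry, the list of rows, each a list of 5 numbers: the shift along the world's x, y, z in cm, then the turn about the world's z in degrees, then the closure, from -1 (fully open) to 1 (shut), so that 0 is half open. In form: [[[dx, dy, dz, roll, jaw], ...]]. A call has 1 to 12 rows; each row is the pose to reach, as a shift and turn from the pose commanded when the call began; what a row does not reach only later rows make up. A row lasts 1/12 s, in which the tool goes at most 41.7 mm and 7.16 degrees, less where a joint would pass 70% of its speed; a pose out of reach is approached as far as the arm can. A call with a gripper value outside its range is refused whole. The fingers move at their own pace and stop on an object; "newtons" is the grip in N (left out, the last holds). Time passes only in rows, so rows that repeat a pose let the fingers close. It gives the time, the measured TCP pose, the force, the opening and the grip force at its end, in the units of the state.
- env.read_state(): the state, without advancing time (a new reading comes with each control period).
- env.grab_frame(name): name is "scene" or "side" or "wrist"; returns a dict with "image" (400x640x3 uint8, red, green, blue), "fx", "fy", "cx", "cy" (pixels), "T" (4x4, takes a point from camera to world coordinates); the wrist camera has in their place "T_tool_cam" (4x4, takes a point from camera to tool coordinates, whose origin is the TCP and whose axes are the flange's). Camera axes: x right, y down, z forward; pixel columns grow to the right and rows downward; lengths in m; the calibration is good to about 2 mm. A picture is of the moment at which its call begins: read the wrist's pose just before it. There is no depth.
- env.sign_off(): hands the job in; it is judged then, once.
The state is a dict: "clock": time; "qpos": joint angles; "joint_vel": joint speeds; "effort": joint torques, N m; "eef_pos": TCP position; "tcp_rot": TCP orientation; "force": force on the tool from outside, world axes, zero at the start; "wrist_torque": the same for the moment, N m; "opening": finger opening in m; "grip_force": force on a finger pad.
Only numpy, scipy, OpenCV 4.12 (cv2) and the standard library are available. Lean on these libraries where they do the work, as an engineer would, in place of code of your own. Each camera call takes 0.05 s, during which the arm holds its last target. There are 200 camera calls.

## Task

Set up the sine bar on the small black granite plate to check the brass wedge: stand the low steel gauge block near the far end of the plate and the dark carbide block squarely on top of it, then lay the sine bar lengthwise along the middle of the plate with its open-end roller on the middle of the carbide block and its stop-end roller, nearer the robot, down on the granite. Lay the wedge on top of the bar, lengthwise and within the bar's width, thick end downhill and within a centimetre of the stop plate, so that its upper face comes out level. The tall steel block is not needed; leave it where it stands.

Things in the scene. Friction and masses are not known exactly. Their poses are not given: they have to be found in the camera images.
- plate: The small black granite plate, 170 x 96 mm, standing on the desk on rubber feet; its flat top is 30 mm above the desk. Fixed. Origin at the centre of its underside, on the desk; x runs along its length towards its far end (away from the robot), z up.
- block_low_c (a point): The low steel gauge block: bright steel, 24 x 24 mm square, 16 mm high, loose, with a small dark hole in the middle of its top. Point at its centre, half-way up; z up, x and y along its sides.
- block_carbide_c (a point): The dark carbide wear block (protects the stack from the roller): nearly black, 24 x 24 mm square, 10 mm high, loose, with a small bright-rimmed hole in the middle of its top. Point at its centre, half-way up; z up, x and y along its sides.
- block_tall_c (a point): The tall steel gauge block: bright steel, 24 x 24 mm square, 40 mm high, loose. Not needed for this set-up. Point at its centre, half-way up.
- sine_bar_c (a point): Sine bar, steel, 123 long, 26 wide, ~0.45 kg, on two 20 mm rollers; top face 34, body underside 12 above roller bottoms. Dark stop plate on its -x end stands 10 above the top. Point: mid-body, 23 above roller bottoms; x from stop end to open end, z out of the top. Roller axes at x = -50 and +50, z = -13; stop's inner face at x = -58. On 16 + 10 = 26 mm blocks it slopes 15 degrees, up to +x, and stays.
- wedge_c (a point): Brass wedge, loose, 60 mm long, 24 wide, 24 thick at its thick end, 8 at its thin end; flat underside, upright sides, upper face sloping 15 degrees; about 0.18 kg. Point at half its length and width, 8 mm above the underside and 8 below the upper face; x runs from the thick to the thin end, z up, square to the underside. Friction holds it on the sloping bar.
Not all that is in view belongs to the job. What is shaped like the part that bears block_low_c but red is not meant.

How it is judged:
At the end, for the whole second after the job is handed in: Low block on the plate's far half, carbide block on it (9 mm); bar along plate (11 deg), sloping 15 deg (1.7), open-end roller over carbide block (10 mm), other on granite; wedge flat on bar (10 mm, 11 deg), thick end within 15 mm of the stop; tall block unmoved (20 mm); all at rest (x of block_low_c in the frame of plate between 0.02 and 0.075 m and y of block_low_c in the frame of plate between -0.03 and 0.03 m and z of block_low_c in the frame of plate between 0.035 and 0.041 m and z of block_carbide_c in the frame of block_low_c between 0.011 and 0.015 m and horizontal distance between block_carbide_c and block_low_c below 0.009 m and x of block_carbide_c in the frame of sine_bar_c between 0.036 and 0.056 m and y of block_carbide_c in the frame of sine_bar_c between -0.011 and 0.011 m and z of block_carbide_c in the frame of sine_bar_c between -0.031 and -0.024 m and angle between sine_bar_c's own z axis and vertical between 0.232 and 0.292 rad and z of sine_bar_c in the frame of plate between 0.0616 and 0.0696 m and angle between the y axis of sine_bar_c and the y axis of plate, either way round below 0.2 rad and x of wedge_c in the frame of sine_bar_c between -0.032 and -0.013 m and y of wedge_c in the frame of sine_bar_c between -0.01 and 0.01 m and z of wedge_c in the frame of sine_bar_c between 0.016 and 0.022 m and angle between the z axis of wedge_c and the z axis of sine_bar_c, either way round below 0.045 rad and angle between the y axis of wedge_c and the y axis of sine_bar_c, either way round below 0.2 rad and x of block_carbide_c in the frame of wedge_c above 0.02 m and distance of block_tall_c from where it was at the start of the episode below 0.02 m and linear speed of each of block_low, block_carbide, sine_bar, wedge below 0.01 m/s); the robot touches nothing.
It also fails if it takes over 96 s, if anything falls off the work surface, if the arm or the gripper's body presses on something with over 40 N, if the wrist force passes 120 N, or if a joint passes its speed limit or range.

## Working session

There is one attempt and no reset: what is moved stays moved. The work goes in short steps, Python scripts to look and compute and a tool call to move; the robot and the scene stay as the last step left them, time stands still between calls to the robot, and variables do not carry over. Pictures are saved under pics/ and viewed, at most 14 in all, crops included, and the job is handed in when it is done.

Besides the shell and the picture viewer there is one more tool, called after "Request:" as name(argument=value, ...), one argument or row to a line, values as JSON. move_arm: Moves the arm, as the interface text tells. Its arguments: {"type":"object","properties":{"steps":{"type":"array","items":{"type":"array","items":{"type":"array","items":{"type":"number"}}}},"newtons":{"type":"number"}},"required":["steps"]}

```bash
mkdir -p pics; ls; python3 - <<'E'
from bench import env
import cv2
print(env.read_state(), env.tcp_to_grasp)
for n in ("scene","side"):
    f=env.grab_frame(n); cv2.imwrite(f"pics/{n}0.png",f["image"][:,:,::-1]); print(n,f["fx"],f["fy"],f["cx"],f["cy"],f["T"].tolist())
E
```

```text
pics
{'clock': 0.0, 'qpos': array([-0.92181441,  0.50183713, -0.42678523,  1.55145772,  0.22081604,
        1.13831787, -0.21029932]), 'joint_vel': array([-2.19390393e-03, -2.51442729e-04,  2.16278246e-04, -2.27379414e-04,
        2.25626877e-05, -2.94405970e-04, -7.48849364e-04]), 'effort': array([ 4.79239134e-04, -5.66588759e+01, -5.81578553e+00, -2.79111385e+01,
       -6.85142353e-02,  3.03563161e-02,  1.81561177e-04]), 'eef_pos': array([0.24436722, 0.60154835, 0.22568135]), 'tcp_rot': array([-2.08263828e-04,  1.91668197e-01,  9.81459292e-01, -9.57591431e-04]), 'force': array([ 0.98459269, -0.44416423, -0.19300175]), 'wrist_torque': array([0.00368147, 0.02187509, 0.08678079]), 'grip_force': 0.0, 'opening': 0.09195257423910491} 0.0188
scene 510.39445272827066 510.39445272827066 322.6693867506828 198.44236546339712 [[0.5588845317465728, -0.5195154302387255, 0.6463372168754371, -0.1707167889264656], [-0.8292167039253938, -0.3436301783761872, 0.4408151068648345, -0.569038013262278], [-0.006909276772539485, -0.7823183611887309, -0.6228404640367056, 0.7166691378916416], [0.0, 0.0, 0.0, 1.0]]
side 446.65973549026216 446.65973549026216 314.42817444728354 193.5409160873247 [[0.9593010203765953, -0.1811695197735467, 0.2166083041100815, 0.30722365133430074], [-0.28162814352614585, -0.5576659158090416, 0.7808292483756482, -0.8526658088014379], [-0.02066739166996358, -0.8100532892655183, -0.5859919175822094, 0.617824140944614], [0.0, 0.0, 0.0, 1.0]]
```

View pics/scene0.png

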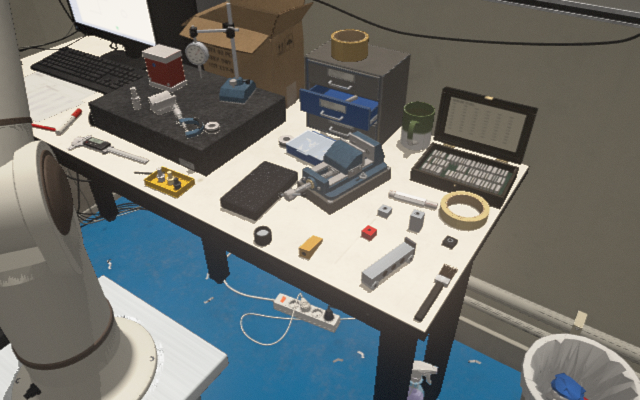

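View pics/side0.png

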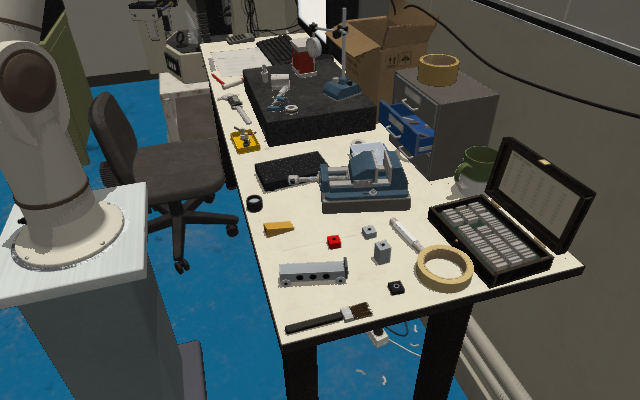

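The scene view shows the plate at (260,190), low block (385,210), tall block (416,218), red decoy (369,232), carbide block (450,241), wedge (310,245) and bar (388,265). The side view has the same parts at (292,172), (369,231), (382,250), (334,242), (396,287), (279,228) and (313,272). I'll enlarge both.

```bash
python3 - <<'E'
import cv2
a=cv2.imread("pics/scene0.png")[155:305,215:475]; cv2.imwrite("pics/c1.png",cv2.resize(a,None,fx=3,fy=3,interpolation=cv2.INTER_CUBIC))
a=cv2.imread("pics/side0.png")[145:305,240:420]; cv2.imwrite("pics/c2.png",cv2.resize(a,None,fx=3.7,fy=3.7,interpolation=cv2.INTER_CUBIC))
E
```

```text
(no output)
```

View pics/c1.png

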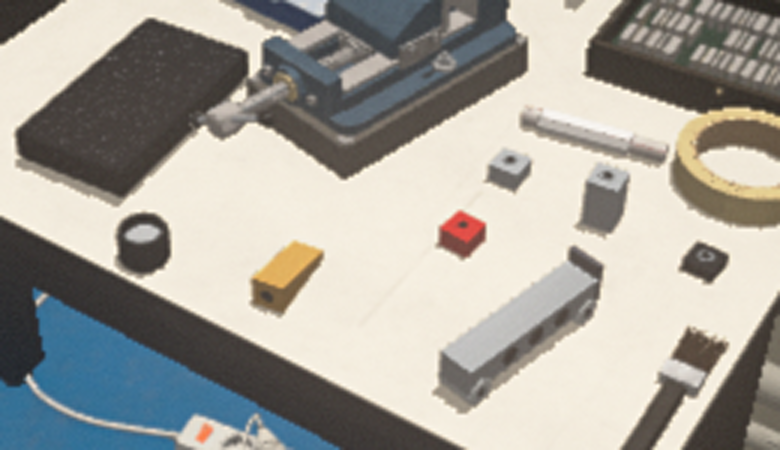

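View pics/c2.png

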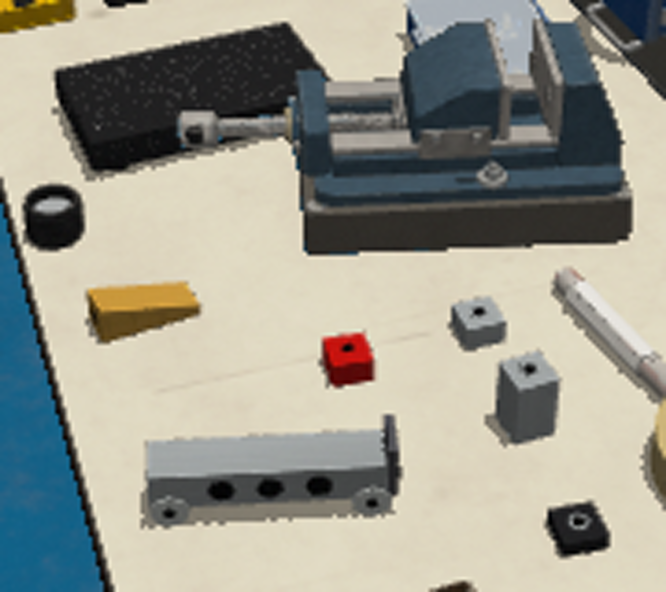

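```bash
cat > h.py <<'E'
import numpy as np
from bench import env
def ray(f,u,v,z,T=None):
    T=f["T"] if T is None else T
    d=T[:3,:3]@np.array([(u-f["cx"])/f["fx"],(v-f["cy"])/f["fy"],1.])
    return T[:3,3]+d*(z-T[2,3])/d[2]
E
python3 - <<'E'
from h import *
a=env.grab_frame("scene");b=env.grab_frame("side")
P={"low":[.016,(511,160),(479,310)],"carb":[.01,(706,256),(578,522)],"tall":[.04,(607,175),(529,370)],
"wthickA":[.024,(253,277),(89,291)],"wthickB":[.024,(285,287),(106,312)],"wthinA":[.008,(291,243),(185,283)],"wthinB":[.008,(323,253),(199,306)],
"bopenA":[.034,(441,352),(147,441)],"bopenB":[.034,(478,371),(152,478)],"bstopA":[.034,(569,262),(382,431)],"bstopB":[.034,(600,283),(386,467)],
"p1":[.03,(20,132),(56,72)],"p2":[.03,(150,18),(288,24)],"p3":[.03,(247,53),(325,68)],"p4":[.03,(120,165),(95,140)]}
for k,(z,p,q) in P.items():
    print(k,ray(a,215+p[0]/3,155+p[1]/3,z)[:2].round(4),ray(b,240+q[0]/3.7,145+q[1]/3.7,z)[:2].round(4))
E
```

```text
low [ 0.6024 -0.2045] [ 0.6029 -0.205 ]
carb [ 0.5921 -0.3585] [ 0.5918 -0.3603]
tall [ 0.5979 -0.2793] [ 0.5976 -0.2826]
wthickA [ 0.3964 -0.1263] [ 0.3967 -0.1316]
wthickB [ 0.4003 -0.1489] [ 0.4022 -0.1524]
wthinA [ 0.4506 -0.1181] [ 0.4538 -0.1221]
wthinB [ 0.4544 -0.1418] [ 0.4565 -0.1446]
bopenA [ 0.3985 -0.2658] [ 0.4002 -0.2672]
bopenB [ 0.3974 -0.2921] [ 0.3969 -0.2924]
bstopA [ 0.5122 -0.2944] [ 0.5134 -0.2957]
bstopB [ 0.5057 -0.3196] [ 0.5071 -0.3195]
p1 [0.4198 0.098 ] [0.4192 0.0942]
p2 [0.5848 0.1116] [0.5851 0.1056]
p3 [0.5888 0.0191] [0.5919 0.0425]
p4 [0.431  0.0139] [0.4283 0.0066]
```

```bash
python3 - <<'E'
from h import *
a=env.grab_frame("scene");b=env.grab_frame("side")
def tri(p,q):
    A=[];B=[]
    for f,(u,v) in((a,p),(b,q)):
        d=f["T"][:3,:3]@np.array([(u-f["cx"])/f["fx"],(v-f["cy"])/f["fy"],1.]);d/=np.linalg.norm(d)
        M=np.eye(3)-np.outer(d,d);A.append(M);B.append(M@f["T"][:3,3])
    return np.linalg.lstsq(np.vstack(A),np.hstack(B),rcond=None)[0].round(3)
c1=lambda u,v:(215+u/3,155+v/3)
c2=lambda u,v:(240+u/3.7,145+v/3.7)
print("handle",tri(c1(225,120),c2(190,128)),"jaw top L",tri(c1(335,5),c2(412,62)),"bodyfrontcorner",tri(c1(345,125),c2(308,170)))
print("frontjaw top corner",tri(c1(265,40),c2(298,75)))
print("stand top",tri((230,2),(345,28)),"stand base",tri((237,90),(343,90)),"dial",tri((197,52),(314,46)))
E
```

```text
handle [ 0.479 -0.044  0.062] jaw top L [ 0.622 -0.04   0.078] bodyfrontcorner [ 0.532 -0.107  0.057]
frontjaw top corner [ 0.554 -0.025  0.076]
stand top [0.728 0.304 0.302] stand base [0.727 0.315 0.097] dial [0.655 0.364 0.218]
```

Request:
move_arm(
  steps=[
    [[4, -4, 4, 0, -1], [7, -8, 8, 0, -1], [10, -12, 10, 0, -1], [12, -16, 10, 0, -1], [14, -20, 10, 0, -1], [16, -24, 10, 0, -1], [18, -28, 10, 0, -1], [19, -32, 10, 0, -1], [20, -36, 10, 0, -1], [21, -40, 10, 0, -1], [22, -44, 10, 0, -1], [23, -48, 10, 0, -1]],
  ],
)

```text
clock: 1.3
eef_pos: [0.458, 0.1821, 0.3268]
tcp_rot: [0.0, 0.192, 0.981, 0.0]
force: [1.3, -0.1, 0.4]
opening: 0.0919
grip_force: 0.0
```

Request:
move_arm(
  steps=[
    [[1, -4, 0, -7, -1], [2, -8, 0, -14, -1], [3, -12, 0, -21, -1], [4, -16, 0, -28, -1], [5, -20, 0, -35, -1], [6, -24, 0, -42, -1], [7, -28, 0, -49, -1], [8, -32, 0, -56, -1], [9, -36, 0, -63, -1], [10, -40, 0, -68, -1], [10, -43, 0, -68, -1], [10, -43, 0, -68, -1]],
  ],
)

```text
clock: 2.3
eef_pos: [0.5557, -0.2549, 0.3259]
tcp_rot: [0.001, 0.711, 0.703, -0.002]
force: [-0.4, -1.2, -0.0]
opening: 0.0914
grip_force: 0.0
```

```bash
cat >> h.py <<'E'
import cv2
from scipy.spatial.transform import Rotation as R
def wshot(name,scale=1):
    s=env.read_state(); f=env.grab_frame("wrist")
    T=np.eye(4);q=s["tcp_rot"];T[:3,:3]=R.from_quat([q[1],q[2],q[3],q[0]]).as_matrix();T[:3,3]=s["eef_pos"]
    f["T"]=T@f["T_tool_cam"]
    cv2.imwrite(f"pics/{name}.png",f["image"][:,:,::-1])
    np.savez(f"pics/{name}.npz",T=f["T"],fx=f["fx"],fy=f["fy"],cx=f["cx"],cy=f["cy"])
    y=T[:3,1]; print(s["clock"],s["eef_pos"].round(4),"closing line deg",np.degrees(np.arctan2(y[1],y[0])).round(1),"q",s["qpos"].round(2)); return f
def ld(name): return {k:v for k,v in np.load(f"pics/{name}.npz").items()}
E
python3 -c "
from h import *
f=wshot('w1');print(f['T'].round(3).tolist())"
```

```text
2.3 [ 0.5557 -0.2549  0.3259] closing line deg -0.7 q [ 0.22  0.32  0.21  1.55 -0.06  1.27  0.43]
[[1.0, -0.011, -0.005, 0.557], [-0.012, -0.96, -0.281, -0.18], [-0.001, 0.281, -0.96, 0.484], [0.0, 0.0, 0.0, 1.0]]
```

View pics/w1.png

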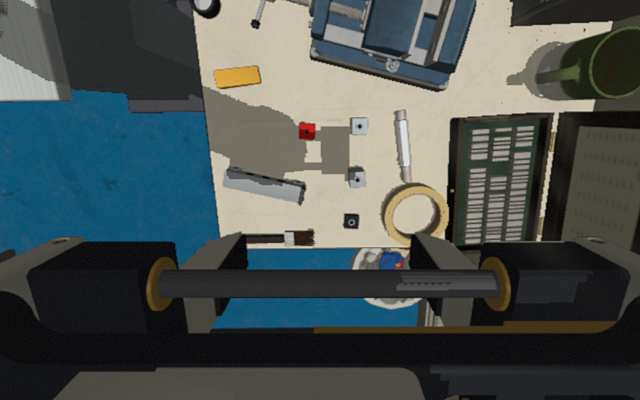

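The wrist view shows the low block at (359,126), tall block (357,178), carbide block (351,221), wedge (237,77) and bar (265,184). I'll enlarge it for the block orientations.

```bash
python3 -c "
import cv2
a=cv2.imread('pics/w1.png')[55:235,205:385]; cv2.imwrite('pics/c3.png',cv2.resize(a,(600,600),interpolation=cv2.INTER_CUBIC))
"
```

```text
(no output)
```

View pics/c3.png

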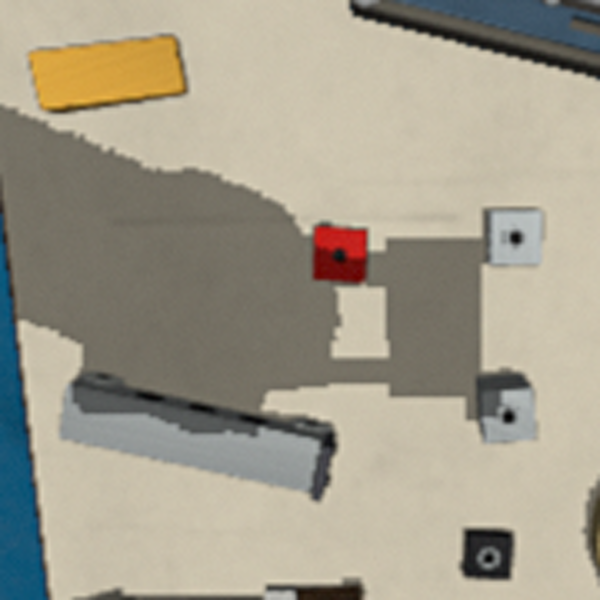

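```bash
python3 -c "
from h import *
f=ld('w1')
for n,u,v,z in [('low',516,237,.016),('carb',488,558,.01),('wa',30,52,.024),('wb',175,37,.008),('wc',186,94,.008),('wd',45,110,.024),('bo1',85,376,.034),('bo2',62,437,.034),('bs1',330,437,.034),('bs2',312,495,.034),('tall',508,415,.04)]:
    print(n,ray(f,205+u/3.333,55+v/3.333,z).round(4))
"
```

```text
low [ 0.6039 -0.2031  0.016 ]
carb [ 0.5933 -0.3582  0.01  ]
wa [ 0.3981 -0.1248  0.024 ]
wb [ 0.4559 -0.1177  0.008 ]
wc [ 0.459  -0.1408  0.008 ]
wd [ 0.4018 -0.1478  0.024 ]
bo1 [ 0.4105 -0.2605  0.034 ]
bo2 [ 0.3972 -0.2884  0.034 ]
bs1 [ 0.5191 -0.2898  0.034 ]
bs2 [ 0.5099 -0.3172  0.034 ]
tall [ 0.5993 -0.2791  0.04  ]
```

Request:
move_arm(
  steps=[
    [[1, 1, -4, 0, -0.3], [3, 3, -8, 0, -0.3], [4, 5, -12, 0, -0.3], [4.7, 5, -16, 0, -0.3], [4.7, 5, -18, 0, -0.3], [4.7, 5, -18, 0, -0.3], [4.7, 5, -18, 0, -0.3]],
  ],
)

```text
clock: 2.93
eef_pos: [0.6034, -0.1941, 0.145]
tcp_rot: [-0.002, 0.707, 0.707, -0.001]
force: [0.4, -0.2, 1.0]
opening: 0.0598
grip_force: 0.0
```

```bash
python3 -c "
from h import *
s=env.read_state();print(s['eef_pos'],s['joint_vel'].round(3),s['opening'])"
```

```text
[ 0.60341272 -0.19413636  0.14500124] [ 0.013 -0.059  0.025 -0.058  0.004  0.007  0.002] 0.05981421754314836
```

Request:
move_arm(
  steps=[
    [[0, -1, -4, 0, -0.3], [0, -1, -8, 0, -0.3], [0, -1, -10.5, 0, -0.3], [0, -1, -10.5, 0, -0.3], [0, -1, -10.5, 0, -0.3]],
  ],
)

```text
clock: 3.35
eef_pos: [0.6054, -0.2064, 0.0431]
tcp_rot: [0.0, 0.708, 0.706, 0.0]
force: [0.5, 0.4, 1.1]
opening: 0.0597
grip_force: 0.0
```

```bash
python3 -c "
from h import *
wshot('w2')
import cv2
a=cv2.imread('pics/w2.png'); cv2.imwrite('pics/w2s.png',a)"
```

```text
3.35 [ 0.6054 -0.2064  0.0431] closing line deg -0.1 q [ 0.19  0.67  0.14  1.71 -0.12  0.77  0.38]
```

View pics/w2.png

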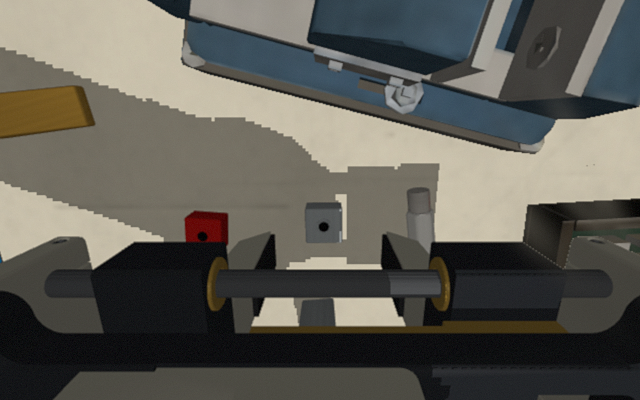

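The low block, at (323,226), is centred between the open fingers and clear of the red one at (207,228). Now I'll lower and grip.

Request:
move_arm(
  steps=[
    [[-0.1, 0.1, -2, 0, -0.3], [-0.1, 0.1, -3.8, 0, -0.3], [-0.1, 0.1, -3.8, 0, -0.3], [-0.1, 0.1, -3.8, 0, 1], [-0.1, 0.1, -3.8, 0, 1], [-0.1, 0.1, -3.8, 0, 1], [-0.1, 0.1, -3.8, 0, 1], [-0.1, 0.1, -3.8, 0, 1]],
  ],
  newtons=25,
)

```text
clock: 4.07
eef_pos: [0.6045, -0.2052, 0.0046]
tcp_rot: [0.001, 0.708, 0.706, 0.0]
force: [1.0, 0.3, -0.3]
opening: 0.031
grip_force: 0.0
```

Request:
move_arm(
  steps=[
    [[0, 0, 0, 0, 1], [0, 0, 0, 0, 1], [0, 0, 4, 0, 1], [0, 0, 8, 0, 1], [0, 0, 12, 0, 1], [0, 0, 16, 0, 1], [-1, 4, 20, 1, 1], [-2, 8, 22, 2, 1], [-3, 12, 22, 3, 1], [-4, 14, 22, 4.5, 1], [-4, 14, 22, 4.5, 1], [-4, 14, 22, 4.5, 1]],
  ],
)

```text
clock: 5.07
eef_pos: [0.5632, -0.0614, 0.2238]
tcp_rot: [-0.0, 0.677, 0.736, 0.001]
force: [0.6, -0.4, -1.0]
opening: 0.0237
grip_force: 25.0
```

```bash
python3 -c "
from h import *
wshot('w3')"
```

```text
5.0667 [ 0.5632 -0.0614  0.2238] closing line deg 4.7 q [-0.03  0.32  0.11  1.78 -0.04  1.04  0.18]
```

View pics/w3.png

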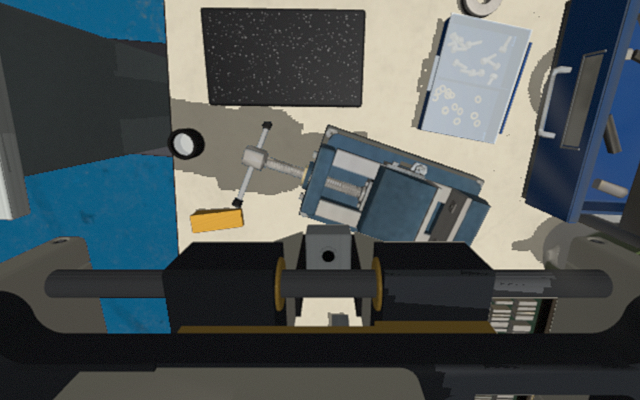

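The low block is held at (328,255). The plate's top corners are at about (203,9), (364,11), (362,104) and (210,102).

```bash
python3 -c "
from h import *
f=ld('w3')
P=[ray(f,*p,.03) for p in [(203,9),(364,11),(362,104),(210,102)]]
print(np.round(P,4)); c=np.mean(P,0); print(c)
g=f; a=cv2.imread('pics/w3.png',0)[0:125,190:380]
cnt=max(cv2.findContours((a<75).astype('uint8'),0,2)[0],key=cv2.contourArea)
print(cv2.minAreaRect(np.array([ray(f,190+p[0][0],p[0][1],.03)[:2]*1000 for p in cnt],np.float32)))
"
```

```text
[[0.4227 0.1026 0.03  ]
 [0.5862 0.1144 0.03  ]
 [0.5944 0.0242 0.03  ]
 [0.4277 0.0125 0.03  ]]
[0.50771729 0.0634315  0.03      ]
((506.71026611328125, 62.488643646240234), (167.40036010742188, 94.76558685302734), 4.045472621917725)
```

Request:
move_arm(
  steps=[
    [[-0.2, 4, 0, 0, 1], [-0.4, 8, 0, 0, 1], [-0.6, 12.6, -2, 0, 1], [-0.6, 12.6, -6, 0, 1], [-0.6, 12.6, -10, 0, 1], [-0.6, 12.6, -14, 0, 1], [-0.6, 12.6, -16.4, 0, 1], [-0.6, 12.6, -16.4, 0, 1], [-0.6, 12.6, -16.4, 0, 1], [-0.6, 12.6, -16.4, 0, 1]],
  ],
)

```text
clock: 5.95
eef_pos: [0.5593, 0.06, 0.0606]
tcp_rot: [0.001, 0.68, 0.733, 0.001]
force: [0.5, 0.1, 0.2]
opening: 0.0239
grip_force: 25.0
```

Request:
move_arm(
  steps=[
    [[-0.2, 0.4, -1.5, 0, 1], [-0.2, 0.4, -2.2, 0, 1], [-0.2, 0.4, -2.5, 0, 1], [-0.2, 0.4, -2.5, 0, 1], [-0.2, 0.4, -2.5, 0, 1], [-0.2, 0.4, -2.5, 0, 1]],
  ],
)

```text
clock: 6.45
eef_pos: [0.5565, 0.0649, 0.0353]
tcp_rot: [0.001, 0.68, 0.734, 0.001]
force: [0.3, -0.3, -0.5]
opening: 0.0239
grip_force: 25.0
```

Request:
move_arm(
  steps=[
    [[0, 0, 0, 0, 0.1], [0, 0, 0, 0, 0.1], [0, 0, 0, 0, 0.1], [0, 0, 3, 0, 0.1], [0, 0, 7, 0, 0], [0, 0, 11, 0, 0], [0, 0, 15, 0, 0], [0.5, -3, 18, 0, 0], [1, -7, 20, -1, 0], [1.5, -11, 20, -2, 0], [2, -15, 20, -3, 0], [2.5, -19, 20, -4, 0]],
  ],
)

```text
clock: 7.45
eef_pos: [0.5811, -0.1267, 0.2357]
tcp_rot: [0.001, 0.705, 0.71, 0.001]
force: [0.4, -0.8, 1.3]
opening: 0.0458
grip_force: 0.0
```

Request:
move_arm(
  steps=[
    [[0.5, -4, 0, -1, 0], [0.5, -8, 0, -2, 0], [0.8, -12, 0, -3, 0], [1, -16, 0, -3, 0], [1, -20, 0, -3, 0], [1.2, -23.4, -3, -3, 0], [1.2, -23.4, -7, -3, 0], [1.2, -23.4, -11, -3, 0], [1.2, -23.4, -14, -3, 0], [1.2, -23.4, -14, -3, 0], [1.2, -23.4, -14, -3, 0]],
  ],
)

```text
clock: 8.37
eef_pos: [0.5913, -0.358, 0.0926]
tcp_rot: [-0.002, 0.723, 0.691, -0.001]
force: [-0.4, -0.0, 0.9]
opening: 0.046
grip_force: 0.0
```

```bash
python3 -c "
from h import *
wshot('w4')
a=cv2.imread('pics/w4.png')[150:290,230:430];cv2.imwrite('pics/w4c.png',cv2.resize(a,None,fx=3,fy=3))"
```

```text
8.3667 [ 0.5913 -0.358   0.0926] closing line deg -2.6 q [ 0.37  0.69  0.2   1.55 -0.16  0.93  0.58]
```

View pics/w4c.png

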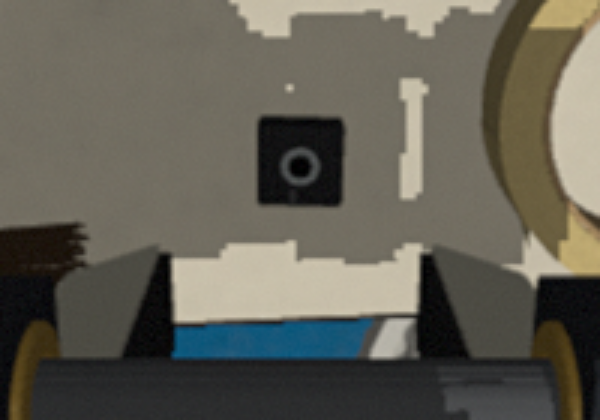

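The carbide block is at (330,205) in the full picture, aligned and between the fingers.

```bash
python3 -c "
from h import *
print(ray(ld('w4'),330,205,.01))"
```

```text
[ 0.59332537 -0.35752416  0.01      ]
```

Request:
move_arm(
  steps=[
    [[0.1, 0, -4, 0, 0], [0.1, 0, -7, 0, 0], [0.1, 0, -8.9, 0, 0], [0.1, 0, -8.9, 0, 0], [0.1, 0, -8.9, 0, 0], [0.1, 0, -8.9, 0, 1], [0.1, 0, -8.9, 0, 1], [0.1, 0, -8.9, 0, 1], [0.1, 0, -8.9, 0, 1], [0.1, 0, -8.9, 0, 1], [0.1, 0, -8.9, 0, 1]],
  ],
)

```text
clock: 9.33
eef_pos: [0.5946, -0.3597, 0.0072]
tcp_rot: [0.001, 0.723, 0.691, 0.0]
force: [-1.3, 0.0, 6.4]
opening: 0.0232
grip_force: 25.0
```

Request:
move_arm(
  steps=[
    [[0.1, 0, 0.5, 0, 1], [0.1, 0, 1, 0, 1], [0.1, 0, 2, 0, 1], [0.1, 0, 4, 0, 1], [0.1, 0, 4, 0, 1], [0.1, 0, 4, 0, 1]],
  ],
)

```text
clock: 9.83
eef_pos: [0.596, -0.3597, 0.0473]
tcp_rot: [0.002, 0.723, 0.691, 0.001]
force: [0.1, -0.2, -0.3]
opening: 0.0226
grip_force: 25.0
```

```bash
python3 -c "
from h import *
wshot('w5');env
f=env.grab_frame('side')
a=cv2.imread('pics/w5.png')[150:310,230:430]
b=np.ascontiguousarray(f['image'][200:320,330:480,::-1])
cv2.imwrite('pics/w5c.png',np.hstack([cv2.resize(a,(400,320)),cv2.resize(b,(400,320))]))"
```

```text
9.8333 [ 0.596  -0.3597  0.0473] closing line deg -2.6 q [ 0.38  0.75  0.19  1.56 -0.17  0.85  0.58]
```

View pics/w5c.png

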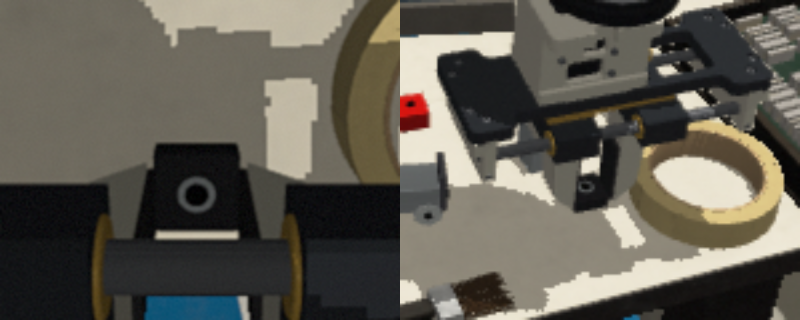

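```bash
python3 -c "
from h import *
f=ld('w5')
for z in(.045,.05,.055,.06): print(z,ray(f,328,246.5,z))
print([ray(f,230+x/2,150+y/2,.05).round(4) for x,y in[(155,143),(238,143),(154,232),(241,232)]])"
```

```text
0.045 [ 0.59669751 -0.359692    0.045     ]
0.05 [ 0.59678647 -0.35738126  0.05      ]
0.055 [ 0.59687543 -0.35507051  0.055     ]
0.06 [ 0.59696439 -0.35275977  0.06      ]
[array([ 0.5864, -0.3421,  0.05  ]), array([ 0.6088, -0.3432,  0.05  ]), array([ 0.5844, -0.3688,  0.05  ]), array([ 0.609, -0.37 ,  0.05 ])]
```

Request:
move_arm(
  steps=[
    [[0, 0, 4, 0, 1], [0, 0, 8, 0, 1], [0, 0, 12, 0, 1], [0, 1, 16, 0, 1], [-0.3, 5, 18, 1, 1], [-0.6, 9, 18, 2, 1], [-0.9, 13, 18, 3, 1], [-1.2, 17, 18, 4, 1], [-1.6, 21, 18, 5, 1], [-2, 25, 18, 6, 1], [-2.4, 29, 18, 7, 1], [-2.8, 33, 18, 7.3, 1]],
  ],
)

```text
clock: 10.93
eef_pos: [0.5655, -0.027, 0.2245]
tcp_rot: [-0.001, 0.677, 0.736, -0.001]
force: [0.6, 1.4, -1.1]
opening: 0.0228
grip_force: 25.0
```

Request:
move_arm(
  steps=[
    [[-0.4, 4, 0, 0, 1], [-0.8, 8, -2, 0, 1], [-1, 8.2, -6, 0, 1], [-1, 8.2, -10, 0, 1], [-1, 8.2, -12, 0, 1], [-1, 8.2, -12, 0, 1], [-1, 8.2, -12, 0, 1], [-1, 8.2, -12, 0, 1]],
  ],
)

```text
clock: 11.6
eef_pos: [0.5578, 0.0529, 0.1064]
tcp_rot: [0.0, 0.678, 0.735, 0.001]
force: [-0.2, 0.3, -0.5]
opening: 0.023
grip_force: 25.0
```

```bash
python3 -c "
from h import *
wshot('w6');env
f=env.grab_frame('side');np.savez('pics/s6.npz',**{k:f[k] for k in('T','fx','fy','cx','cy')})
a=cv2.imread('pics/w6.png')[110:310,230:430]
b=np.ascontiguousarray(f['image'][80:200,250:370,::-1])
cv2.imwrite('pics/w6c.png',np.hstack([cv2.resize(a,(400,400)),cv2.resize(b,(400,400))]))"
```

```text
11.6 [0.5578 0.0529 0.1064] closing line deg 4.7 q [-0.19  0.46  0.07  1.89 -0.04  0.79 -0.03]
```

View pics/w6c.png

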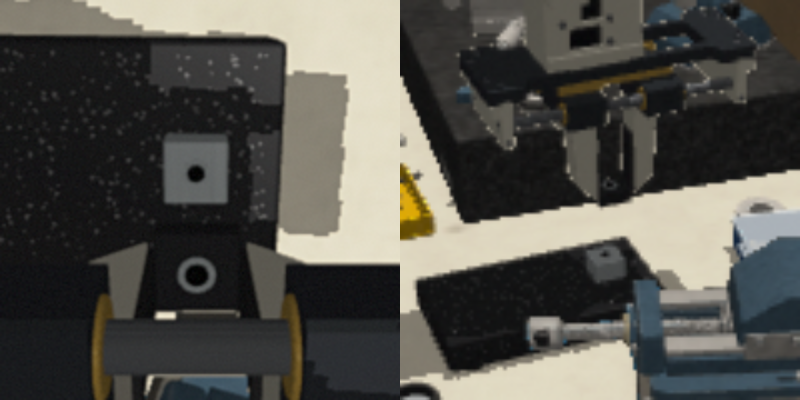

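The left half shows the low block's hole at (328.5,197) and the held carbide's hole at (328,247.5). The plate's far edge is at column 371 and its left edge at row 129.

```bash
python3 -c "
from h import *
f=ld('w6')
print('low',ray(f,328.5,197,.046)); print('carb',ray(f,328,247.5,.1092))
print('corner',ray(f,230+285/2,110+40/2,.03),'edge left',ray(f,230,110+36/2,.03),'far edge',ray(f,230+277/2,110+250/2,.03))"
```

```text
low [0.55775791 0.06623458 0.046     ]
carb [0.55823685 0.05466384 0.1092    ]
corner [0.58682961 0.11654856 0.03      ] edge left [0.48021003 0.10929346 0.03      ] far edge [0.59385872 0.03196109 0.03      ]
```

Request:
move_arm(
  steps=[
    [[0, 1.1, -1, 0, 1], [0, 1.1, -3, 0, 1], [0, 1.1, -4.5, 0, 1], [0, 1.1, -5, 0, 1], [0, 1.1, -5.1, 0, 1], [0, 1.1, -5.1, 0, 1], [0, 1.1, -5.1, 0, 1]],
  ],
)

```text
clock: 12.28
eef_pos: [0.5576, 0.0643, 0.0553]
tcp_rot: [0.0, 0.678, 0.735, 0.001]
force: [-0.6, 0.8, -1.3]
opening: 0.0235
grip_force: 25.0
```

Request:
move_arm(
  steps=[
    [[0, 0, -0.1, 0, 1], [0, 0, -0.2, 0, 1], [0, 0, -0.2, 0, 1], [0, 0, -0.2, 0, 1]],
  ],
)

```text
clock: 12.62
eef_pos: [0.5575, 0.0641, 0.0532]
tcp_rot: [0.001, 0.678, 0.735, 0.001]
force: [-0.0, -0.2, 4.2]
opening: 0.0231
grip_force: 25.0
```

Request:
move_arm(
  steps=[
    [[0, 0, -0.2, 0, 0.1], [0, 0, -0.2, 0, 0.1], [0, 0, -0.2, 0, 0.1], [0, 0, 2, 0, 0.1], [0, 0, 5, 0, 0.1], [0, 0, 9, 0, 0], [0, 0, 13, 0, 0], [-1, -4, 15, 7, 0], [-2, -8, 15, 14, 0], [-3, -12, 15, 21, 0], [-4, -16, 15, 28, 0], [-5, -20, 15, 35, 0]],
  ],
)

```text
clock: 13.62
eef_pos: [0.51, -0.122, 0.2027]
tcp_rot: [0.0, 0.438, 0.899, 0.0]
force: [-0.0, -0.4, -0.2]
opening: 0.0457
grip_force: 0.0
```

Request:
move_arm(
  steps=[
    [[-1, -4, 0, 7, 0], [-2, -8, 0, 14, 0], [-4, -12, 0, 21, 0], [-6, -14, 0, 28, 0], [-7, -15, 0, 35, 0], [-7.2, -15.3, -3, 36, 0], [-7.2, -15.3, -6, 36, 0], [-7.2, -15.3, -8, 36, 0], [-7.2, -15.3, -8, 36, 0], [-7.2, -15.3, -8, 36, 0], [-7.2, -15.3, -8, 36, 0]],
  ],
)

```text
clock: 14.53
eef_pos: [0.4396, -0.2737, 0.1234]
tcp_rot: [0.001, 0.141, 0.99, -0.0]
force: [-0.5, -0.0, 0.4]
opening: 0.0454
grip_force: 0.0
```

```bash
python3 -c "
from h import *
wshot('w7');env
f=env.grab_frame('side')
a=cv2.imread('pics/w7.png')[100:300,180:480]
b=np.ascontiguousarray(f['image'][100:220,220:370,::-1])
cv2.imwrite('pics/w7c.png',np.hstack([cv2.resize(a,(480,320)),cv2.resize(b,(320,320))]))"
```

```text
14.5333 [ 0.4396 -0.2737  0.1234] closing line deg 73.8 q [ 0.46  0.37  0.05  1.98 -0.03  0.79  1.82]
```

View pics/w7c.png

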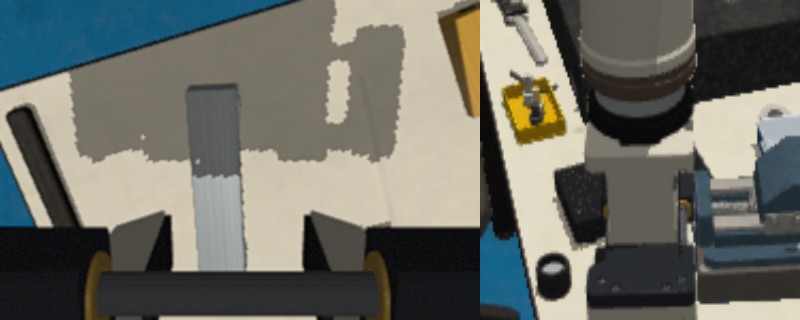

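The bar's open end lies at (188–238, 91) in the crop, with its side edges running down to (199,270) and (245,270).

```bash
python3 -c "
from h import *
f=ld('w7')
P={n:ray(f,180+u/1.6,100+v/1.6,.034)[:2].round(4) for n,u,v in[('oL',188,92),('oR',238,91),('nL',199,270),('nR',245,270)]}
print(P)
for a,b in(('oL','nL'),('oR','nR')):
  d=P[b]-P[a];print(np.degrees(np.arctan2(d[1],d[0])))
s=(P['oL']+P['oR'])/2;d=(P['nL']+P['nR'])/2-s;d/=np.linalg.norm(d);print(s,d,[s+d*k for k in(.03,.04,.06)])
"
```

```text
{'oL': array([ 0.3959, -0.2871]), 'oR': array([ 0.4025, -0.2626]), 'nL': array([ 0.4935, -0.3119]), 'nR': array([ 0.5008, -0.2869])}
-14.257035359650054
-13.885284877199725
[ 0.3992  -0.27485] [ 0.96999669 -0.24311811] [array([ 0.4282999 , -0.28214354]), array([ 0.43799987, -0.28457472]), array([ 0.4573998 , -0.28943709])]
```

Request:
move_arm(
  steps=[
    [[-0.3, -1.2, -4, 2, 0], [-0.3, -1.2, -8, 2, 0], [-0.3, -1.2, -10.5, 2, 0], [-0.3, -1.2, -11.2, 2, 0], [-0.3, -1.2, -11.2, 2, 0], [-0.3, -1.2, -11.2, 2, 1], [-0.3, -1.2, -11.2, 2, 1], [-0.3, -1.2, -11.2, 2, 1], [-0.3, -1.2, -11.2, 2, 1], [-0.3, -1.2, -11.2, 2, 1], [-0.3, -1.2, -11.2, 2, 1]],
  ],
  newtons=60,
)

```text
clock: 15.55
eef_pos: [0.4374, -0.2859, 0.0123]
tcp_rot: [0.002, 0.124, 0.992, -0.0]
force: [-0.6, 1.9, 7.9]
opening: 0.0255
grip_force: 59.9
```

Request:
move_arm(
  steps=[
    [[0, 0, 1, 0, 1], [0, 0, 3, 0, 1], [0, 0, 6, 0, 1], [0, 0, 10, 0, 1], [0, 0, 14, -4, 1], [0, 0, 18, -10, 1], [0.5, 2, 20, -17, 1], [1, 4, 20, -24, 1], [1.5, 6, 20, -31, 1], [2, 8, 20, -38, 1], [2.5, 10, 20, -45, 1], [3, 12, 20, -52, 1]],
  ],
)

```text
clock: 16.55
eef_pos: [0.4648, -0.1642, 0.2107]
tcp_rot: [-0.001, 0.549, 0.836, -0.0]
force: [0.5, 0.1, -5.0]
opening: 0.0257
grip_force: 59.9
```

Request:
move_arm(
  steps=[
    [[0.5, 2, 0, -7, 1], [1, 4, 0, -14, 1], [1.5, 6, 0, -21, 1], [2, 8, 0, -28, 1], [2.5, 10, 0, -35, 1], [3, 12, 0, -42, 1], [3.5, 14, 0, -49, 1], [4, 16, 0, -56, 1], [4.5, 18, 0, -63, 1], [5, 20, 0, -70, 1], [5.4, 22, 0, -77, 1], [5.4, 22, 0, -84, 1]],
  ],
)

```text
clock: 17.55
eef_pos: [0.5195, 0.0602, 0.2106]
tcp_rot: [-0.001, 0.966, 0.257, 0.0]
force: [0.7, 0.4, -5.0]
opening: 0.0257
grip_force: 59.9
```

Request:
move_arm(
  steps=[
    [[0.2, 0.2, 0, -7, 1], [0.6, 0.3, 0, -14, 1], [0.6, 0.3, -2, -21, 1], [0.6, 0.3, -6, -26, 1], [0.6, 0.3, -9, -26, 1], [0.6, 0.3, -10, -26, 1], [0.6, 0.3, -10, -26, 1], [0.6, 0.3, -10, -26, 1]],
  ],
)

```text
clock: 18.22
eef_pos: [0.5258, 0.0575, 0.1109]
tcp_rot: [0.0, 0.999, 0.033, -0.0]
force: [0.5, 0.2, -3.2]
opening: 0.0255
grip_force: 59.9
```

```bash
python3 -c "
from h import *
wshot('w8');env
f=env.grab_frame('side');g=env.grab_frame('scene')
np.savez('pics/s8.npz',**{k:f[k] for k in('T','fx','fy','cx','cy')})
a=cv2.imread('pics/w8.png')[60:310,180:480]
b=np.ascontiguousarray(f['image'][110:220,230:370,::-1]);c=np.ascontiguousarray(g['image'][120:230,200:340,::-1])
cv2.imwrite('pics/w8c.png',np.hstack([cv2.resize(a,(420,560)),np.vstack([cv2.resize(b,(356,280)),cv2.resize(c,(356,280))])]))"
```

```text
18.2167 [0.5258 0.0575 0.1109] closing line deg -86.2 q [-0.34  0.41  0.22  1.97 -0.13  0.78 -1.55]
```

View pics/w8c.png

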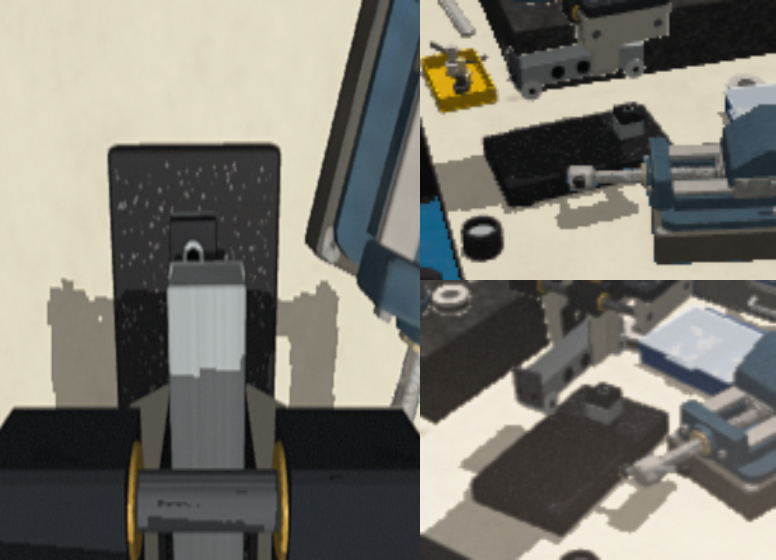

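The carbide block sits squarely on the low block. Its hole is at (193,250) in the left crop, and the bar's open end, centred at (205,285), is still about 6 mm to the right of it.

```bash
python3 -c "
from h import *
f=ld('w8');r=lambda u,v,z:ray(f,180+u/1.4,60+v/2.24,z).round(4)
print('carb',r(193,248,.056),'edges',r(170,217,.056),r(215,215,.056))
print('bar open',r(168,285,.1326),r(245,284,.1326),'near',r(170,465,.1326),r(243,465,.1326))
print('plate',r(108,150,.03),r(280,150,.03))"
```

```text
carb [0.5605 0.0665 0.056 ] edges [0.5695 0.0785 0.056 ] [0.5716 0.0562 0.056 ]
bar open [0.5668 0.0726 0.1326] [0.5687 0.0473 0.1326] near [0.5257 0.0702 0.1326] [0.5274 0.0443 0.1326]
plate [0.5862 0.1153 0.03  ] [0.5925 0.0217 0.03  ]
```

Request:
move_arm(
  steps=[
    [[0, 0.6, -1, 0, 1], [0, 0.6, -2.5, 0, 1], [0, 0.6, -3.6, 0, 1], [0, 0.6, -3.6, 0, 1], [0, 0.6, -3.6, 0, 1], [0, 0.6, -3.6, 0, 1]],
  ],
)

```text
clock: 18.87
eef_pos: [0.5261, 0.0636, 0.0747]
tcp_rot: [0.0, 0.999, 0.033, 0.0]
force: [0.1, 0.2, -4.1]
opening: 0.0256
grip_force: 59.9
```

Request:
move_arm(
  steps=[
    [[0, 0.05, -0.3, 0, 1], [0, 0.05, -0.6, 0, 1], [0, 0.05, -0.7, 0, 1], [0, 0.05, -0.7, 0, 1], [0, 0.05, -0.7, 0, 1]],
  ],
)

```text
clock: 19.28
eef_pos: [0.5263, 0.0642, 0.068]
tcp_rot: [-0.0, 0.999, 0.033, 0.001]
force: [-0.7, 0.3, 1.3]
opening: 0.0254
grip_force: 59.9
```

Request:
move_arm(
  steps=[
    [[0, 0, 0, 0, 1], [0, 0, 0, 0, 1], [0, 0, -0.1, 0, 1], [0, 0, -0.2, 0, 1], [0, 0, -0.3, 0, 1], [0, 0, -0.4, 0, 1], [0, 0, -0.5, 0, 1], [0, 0, -0.6, 0, 1], [0, 0, -0.7, 0, 1], [0, 0, -0.7, 0, 1]],
  ],
  newtons=10,
)

```text
clock: 20.12
eef_pos: [0.5258, 0.064, 0.0605]
tcp_rot: [-0.0, 0.999, 0.033, -0.0]
force: [-1.0, -0.1, -1.6]
opening: 0.0257
grip_force: 10.0
```

Request:
move_arm(
  steps=[
    [[0, 0, 0, 0, 1], [0, 0, -0.1, 0, 1], [0, 0, -0.1, 0, 1], [0, 0, -0.1, 0, 1]],
  ],
  newtons=3,
)

```text
clock: 20.45
eef_pos: [0.5263, 0.0641, 0.0598]
tcp_rot: [-0.0, 0.999, 0.033, 0.0]
force: [-1.0, -0.7, 2.7]
opening: 0.0257
grip_force: 3.0
```

Request:
move_arm(
  steps=[
    [[0, 0, 0, 0, 0.3], [0, 0, 0, 0, 0.15], [0, 0, 0, 0, 0.1], [0, 0, 0, 0, 0.1], [0, 0, 3, 0, 0.1], [0, 0, 6, 0, 0.1], [0, 0, 10, 0, 0], [0, 0, 14, 0, 0], [-1, -3, 16, 0, 0], [-2, -6, 16, 0, 0], [-4, -10, 16, 0, 0], [-4, -10, 16, 0, 0]],
  ],
)

```text
clock: 21.45
eef_pos: [0.4829, -0.0433, 0.22]
tcp_rot: [0.001, 1.0, 0.029, -0.0]
force: [-0.8, -1.2, -0.2]
opening: 0.0459
grip_force: 0.0
```

```bash
python3 -c "
from h import *
f=env.grab_frame('side');g=env.grab_frame('scene')
for n,x in(('s9',f),('g9',g)): np.savez('pics/%s.npz'%n,**{k:x[k] for k in('T','fx','fy','cx','cy')})
b=np.ascontiguousarray(f['image'][120:220,240:360,::-1]);c=np.ascontiguousarray(g['image'][130:230,200:320,::-1])
cv2.imwrite('pics/w9c.png',np.hstack([cv2.resize(b,(400,333)),cv2.resize(c,(400,333))]))
s=env.read_state();print(s['eef_pos'],s['opening'])"
```

```text
[ 0.48506041 -0.03799414  0.21969096] 0.04594365033385315
```

View pics/w9c.png

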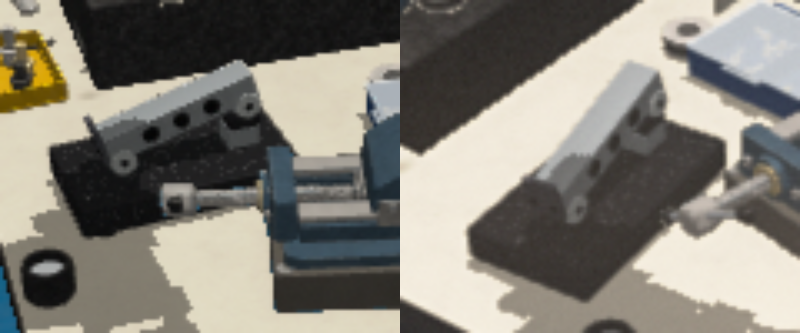

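The bar now rests at its slope, with its open end on the carbide block, its stop end nearer the robot and both rollers seated. Before picking the wedge I'll compute its pose and where the vise lever is.

Request:
move_arm(
  steps=[
    [[-2, -4, 0, 4, 0], [-4, -7, 0, 4, 0], [-5.5, -7, -2, 4, 0], [-5.5, -7, -5, 4, 0], [-5.5, -7, -5, 4, 0], [-5.5, -7, -5, 4, 0], [-5.5, -7, -5, 4, 0]],
  ],
)

```text
clock: 22.13
eef_pos: [0.4322, -0.105, 0.1702]
tcp_rot: [0.0, 0.998, 0.069, 0.0]
force: [0.1, 0.0, 0.9]
opening: 0.0459
grip_force: 0.0
```

```bash
python3 -c "
from h import *
f=ld('w3')
for z in(0.02,.04,.06): print('lever ends',z,ray(f,237,203,z).round(3),ray(f,267,125,z).round(3))
f=wshot('w10');im=f['image']
h=cv2.cvtColor(im,cv2.COLOR_RGB2HSV)
m=cv2.inRange(h,(12,120,60),(30,255,255));m[260:]=0
cnt=max(cv2.findContours(m,0,2)[0],key=cv2.contourArea);print(cv2.boundingRect(cnt))
ap=cv2.approxPolyDP(cnt,3,True)[:,0];print(ap.tolist())
for z in(.0,.008,.024): print(z,[ray(f,*p,z)[:2].round(4).tolist() for p in ap])
"
```

```text
lever ends 0.02 [ 0.455 -0.104  0.02 ] [ 0.489 -0.007  0.02 ]
lever ends 0.04 [ 0.46  -0.098  0.04 ] [ 0.493 -0.006  0.04 ]
lever ends 0.06 [ 0.466 -0.092  0.06 ] [ 0.496 -0.005  0.06 ]
22.1333 [ 0.4322 -0.105   0.1702] closing line deg -82.1 q [-0.14  0.18  0.35  2.12 -0.08  0.85 -1.17]
(0, 122, 35, 62)
[[0, 122], [0, 146], [9, 147], [12, 154], [10, 160], [0, 163], [0, 182], [34, 180], [23, 123]]
0.0 [[0.4498, 0.2426], [0.4242, 0.2465], [0.4244, 0.2371], [0.4172, 0.2351], [0.4102, 0.2381], [0.4054, 0.2494], [0.3837, 0.2526], [0.3911, 0.2152], [0.452, 0.219]]
0.008 [[0.4512, 0.2344], [0.4262, 0.2382], [0.4264, 0.2291], [0.4194, 0.227], [0.4126, 0.23], [0.4079, 0.241], [0.3867, 0.2442], [0.394, 0.2077], [0.4534, 0.2113]]
0.024 [[0.4539, 0.2179], [0.4302, 0.2215], [0.4304, 0.2129], [0.4237, 0.2109], [0.4173, 0.2138], [0.4128, 0.2242], [0.3927, 0.2272], [0.3996, 0.1926], [0.456, 0.196]]
```

```bash
python3 -c "
from h import *
s=ld('s9')
for z in(.03,.04,.05,.06,.07): print('lever',z,ray(s,292.7,180,z).round(3))
f=ld('w10');Ti=np.linalg.inv(f['T']);p=Ti@[.4275,-.134,.016,1];print('wedge px',f['fx']*p[0]/p[2]+f['cx'],f['fy']*p[1]/p[2]+f['cy'])
im=cv2.imread('pics/w10.png');h=cv2.cvtColor(im,cv2.COLOR_BGR2HSV)
m=cv2.inRange(h,(10,120,60),(30,255,255))
for c in cv2.findContours(m,0,2)[0]:
  if cv2.contourArea(c)>60: print(cv2.boundingRect(c),cv2.contourArea(c))
"
```

```text
lever 0.03 [ 0.491 -0.002  0.03 ]
lever 0.04 [ 0.488 -0.016  0.04 ]
lever 0.05 [ 0.485 -0.031  0.05 ]
lever 0.06 [ 0.482 -0.045  0.06 ]
lever 0.07 [ 0.479 -0.059  0.07 ]
wedge px 354.01348532825574 194.36422659315377
(223, 322, 316, 10) 1746.5
(407, 258, 17, 53) 316.0
(233, 258, 14, 53) 240.5
(341, 165, 23, 59) 1223.5
(0, 122, 35, 62) 1538.5
```

```bash
python3 -c "
from h import *
f=ld('w10')
im=cv2.imread('pics/w10.png');h=cv2.cvtColor(im,cv2.COLOR_BGR2HSV)
m=cv2.inRange(h,(10,120,60),(30,255,255));m[:160]=0;m[226:]=0;m[:,:330]=0;m[:,380:]=0
c=max(cv2.findContours(m,0,2)[0],key=cv2.contourArea)
print(cv2.approxPolyDP(c,3,True)[:,0].tolist())
for r in(172,180,190,200,210,216):
  x=np.where(m[r])[0];z=.008+.016*(r-170)/50;print(r,x.min(),x.max(),ray(f,(x.min()+x.max())/2,r,z).round(4),z)
for r,z in((165,.008),(223.5,.024)):print(r,ray(f,352,r,z).round(4))
"
```

```text
[[342, 165], [341, 222], [360, 223], [363, 166]]
172 342 363 [ 0.4497 -0.1294  0.0086] 0.00864
180 341 363 [ 0.4416 -0.1299  0.0112] 0.0112
190 341 362 [ 0.4315 -0.1308  0.0144] 0.0144
200 341 362 [ 0.4214 -0.1322  0.0176] 0.017599999999999998
210 341 362 [ 0.4114 -0.1335  0.0208] 0.0208
216 341 362 [ 0.4054 -0.1343  0.0227] 0.02272
165 [ 0.4569 -0.1277  0.008 ]
223.5 [ 0.3976 -0.136   0.024 ]
```

Request:
move_arm(
  steps=[
    [[-0.7, -2.7, 0, -1, 0], [-0.7, -2.7, -4, -1, 0], [-0.7, -2.7, -8, -1, 0], [-0.7, -2.7, -12, -1, 0], [-0.7, -2.7, -12, -1, 0], [-0.7, -2.7, -12, -1, 0]],
  ],
)

```text
clock: 22.68
eef_pos: [0.4228, -0.1324, 0.0485]
tcp_rot: [-0.0, 0.998, 0.059, -0.002]
force: [0.4, -0.4, -0.2]
opening: 0.0459
grip_force: 0.0
```

Request:
move_arm(
  steps=[
    [[0.2, 0, -2, 0, 0], [0.2, 0, -4, 0, 0], [0.2, 0, -4.3, 0, 0], [0.2, 0, -4.3, 0, 0], [0.2, 0, -4.3, 0, 1], [0.2, 0, -4.3, 0, 1], [0.2, 0, -4.3, 0, 1], [0.2, 0, -4.3, 0, 1], [0.2, 0, -4.3, 0, 1], [0.2, 0, -4.3, 0, 1]],
  ],
  newtons=30,
)

```text
clock: 23.52
eef_pos: [0.4267, -0.1329, 0.0075]
tcp_rot: [-0.0, 0.998, 0.059, 0.001]
force: [-1.3, 1.6, 10.7]
opening: 0.0233
grip_force: 30.0
```

Request:
move_arm(
  steps=[
    [[0, 0, 2, 0, 1], [0, 0, 6, 0, 1], [0, 0, 10, 0, 1], [0, 0, 14, 0, 1], [0, 1, 17, 0, 1], [1, 5, 17, -1, 1], [2, 9, 17, -2, 1], [3.5, 13, 17, -3, 1], [5, 17, 17, -3, 1], [5.6, 19.3, 17, -3, 1], [5.6, 19.3, 17, -3, 1], [5.6, 19.3, 17, -3, 1]],
  ],
)

```text
clock: 24.52
eef_pos: [0.4814, 0.0618, 0.1761]
tcp_rot: [0.0, 0.999, 0.035, -0.0]
force: [-0.7, -0.9, -2.3]
opening: 0.0235
grip_force: 30.0
```

```bash
python3 -c "
from h import *
f=wshot('w11');im=f['image']
h=cv2.cvtColor(im,cv2.COLOR_RGB2HSV);m=cv2.inRange(h,(10,120,60),(30,255,255))
for c in cv2.findContours(m,0,2)[0]:
  if cv2.contourArea(c)>60: print(cv2.boundingRect(c),cv2.contourArea(c))
g=cv2.cvtColor(im,cv2.COLOR_RGB2GRAY)
for r in range(165,250,12): print(r,g[r,270:390:4].tolist())
for n,p in (('carb',(.5585,.0665,.056)),('bar open top',(.508+.055,.0628+.0038,.0655+.0155+.0106))):
  q=np.linalg.inv(f['T'])@[*p,1];print(n,f['fx']*q[0]/q[2]+f['cx'],f['fy']*q[1]/q[2]+f['cy'])
"
```

```text
24.5167 [0.4814 0.0618 0.1761] closing line deg -86.0 q [-0.42  0.24  0.27  2.02 -0.08  0.89 -1.61]
(178, 321, 317, 12) 2435.0
(307, 298, 44, 15) 589.0
(371, 257, 11, 54) 285.5
(275, 257, 11, 54) 276.0
(91, 197, 104, 58) 5015.0
(306, 196, 45, 74) 3116.0
165 [209, 210, 210, 38, 46, 47, 48, 48, 46, 51, 46, 107, 153, 151, 151, 158, 159, 161, 155, 44, 45, 47, 45, 54, 46, 48, 35, 215, 214, 214]
177 [202, 201, 207, 65, 43, 46, 43, 62, 48, 55, 44, 109, 152, 150, 151, 156, 160, 158, 157, 42, 47, 46, 46, 46, 45, 43, 44, 213, 214, 213]
189 [119, 119, 122, 77, 23, 22, 23, 25, 27, 35, 24, 50, 86, 87, 89, 89, 95, 92, 92, 20, 31, 25, 21, 26, 28, 32, 47, 122, 124, 124]
201 [122, 124, 125, 101, 21, 23, 23, 23, 20, 76, 182, 166, 171, 169, 183, 181, 187, 180, 184, 182, 82, 20, 23, 18, 19, 22, 90, 123, 127, 126]
213 [124, 123, 123, 117, 23, 22, 31, 19, 20, 78, 187, 185, 186, 189, 185, 189, 190, 188, 188, 103, 59, 19, 40, 39, 44, 39, 101, 123, 123, 126]
225 [123, 124, 124, 124, 17, 21, 21, 34, 19, 55, 105, 103, 102, 106, 104, 105, 102, 106, 104, 105, 59, 20, 20, 44, 35, 40, 128, 123, 123, 123]
237 [122, 123, 125, 120, 74, 82, 80, 78, 60, 56, 105, 103, 103, 103, 103, 101, 101, 103, 104, 101, 50, 59, 81, 79, 83, 75, 118, 124, 124, 122]
249 [24, 17, 13, 14, 81, 78, 80, 81, 7, 42, 103, 101, 105, 102, 103, 105, 101, 100, 104, 100, 46, 12, 81, 81, 80, 79, 15, 19, 14, 18]
carb 328.3946201101222 109.45279491411173
bar open top 328.70262868571206 102.96933555635685
```

Request:
move_arm(
  steps=[
    [[0.1, 0, -4, 0, 1], [0.1, 0, -7, 0, 1], [0.1, 0, -8.3, 0, 1], [0.1, 0, -8.6, 0, 1], [0.1, 0, -8.6, 0, 1], [0.1, 0, -8.6, 0, 1]],
  ],
)

```text
clock: 25.07
eef_pos: [0.4833, 0.059, 0.0911]
tcp_rot: [0.0, 0.999, 0.032, 0.0]
force: [0.3, 0.3, -1.4]
opening: 0.0234
grip_force: 30.0
```

Next I'll lower in small steps to first contact, with y shifted +2 mm.

Request:
move_arm(
  steps=[
    [[0, 0.2, -0.2, 0, 1], [0, 0.2, -0.4, 0, 1], [0, 0.2, -0.5, 0, 1], [0, 0.2, -0.6, 0, 1], [0, 0.2, -0.6, 0, 1], [0, 0.2, -0.6, 0, 1]],
  ],
  newtons=10,
)

```text
clock: 25.57
eef_pos: [0.4831, 0.0623, 0.0848]
tcp_rot: [-0.0, 0.999, 0.033, 0.0]
force: [-1.3, 1.0, 0.3]
opening: 0.0236
grip_force: 10.0
```

Request:
move_arm(
  steps=[
    [[0, 0, -0.1, 0, 1], [0, 0, -0.2, 0, 1], [0, 0, -0.3, 0, 1], [0, 0, -0.4, 0, 1], [0, 0, -0.5, 0, 1], [0, 0, -0.6, 0, 1], [0, 0, -0.65, 0, 1], [0, 0, -0.65, 0, 1]],
  ],
  newtons=5,
)

```text
clock: 26.23
eef_pos: [0.4826, 0.062, 0.0778]
tcp_rot: [0.0, 0.999, 0.033, -0.0]
force: [-1.9, 0.6, -0.6]
opening: 0.0235
grip_force: 5.0
```

Request:
move_arm(
  steps=[
    [[0, 0, -0.05, 0, 1], [0, 0, -0.05, 0, 1], [0, 0, -0.05, 0, 0.4], [0, 0, -0.05, 0, 0.3], [0, 0, -0.05, 0, 0.2], [0, 0, -0.05, 0, 0.1], [0, 0, -0.05, 0, 0.1], [0, 0, 2, 0, 0.1], [0, 0, 5, 0, 0.1], [0, 0, 9, 0, 0.1], [0, 0, 13, 0, 0.1], [0, 0, 15, 0, 0.1]],
  ],
  newtons=3,
)

```text
clock: 27.23
eef_pos: [0.4849, 0.0621, 0.2325]
tcp_rot: [-0.001, 0.999, 0.033, 0.003]
force: [0.0, 0.5, 0.6]
opening: 0.0414
grip_force: 0.0
```

Request:
move_arm(
  steps=[
    [[-1, -4, 0, 0, 0], [-2, -8, 0, 0, 0], [-3, -12, 0, 0, 0], [-4, -16, 0, 0, 0], [-4, -20, 0, 0, 0], [-4, -24, 0, 0, 0], [-4, -24, 0, 0, 0], [-4, -24, 0, 0, 0]],
  ],
)

```text
clock: 27.9
eef_pos: [0.4422, -0.1807, 0.2281]
tcp_rot: [0.0, 1.0, 0.03, 0.0]
force: [0.0, 1.4, -0.6]
opening: 0.0455
grip_force: 0.0
```

```bash
cat > p.py <<'E'
from h import *
s=env.read_state();print(s['clock'],s['eef_pos'],s['opening'])
B=R.from_euler('ZY',[3.9,-15],degrees=True).as_matrix();o=np.array([.508,.0628,.0655])
# predicted wedge outline (bar frame), wedge centre at x0
def wc(x0):
    return [(x0-30,y,z) for y in(-12,12) for z in(11,35)]+[(x0+30,y,z) for y in(-12,12) for z in(11,19)]
for n in('side','scene'):
    f=env.grab_frame(n);im=f['image'];Ti=np.linalg.inv(f['T'])
    cv2.imwrite(f'pics/fin_{n}.png',im[:,:,::-1])
    h=cv2.cvtColor(im,cv2.COLOR_RGB2HSV);m=cv2.inRange(h,(12,120,60),(28,255,255))
    q=Ti@[*o,1];u0,v0=f['fx']*q[0]/q[2]+f['cx'],f['fy']*q[1]/q[2]+f['cy']
    w=np.zeros_like(m);w[int(v0)-40:int(v0)+40,int(u0)-50:int(u0)+50]=255;m&=w
    c=max(cv2.findContours(m,0,2)[0],key=cv2.contourArea)
    print(n,cv2.boundingRect(c),cv2.contourArea(c),cv2.approxPolyDP(c,1.5,True)[:,0].tolist())
    for x0 in(-25,-20,-15):
        P=[]
        for p in wc(x0):
            q=Ti@[*(o+B@np.array(p)/1000),1];P.append([f['fx']*q[0]/q[2]+f['cx'],f['fy']*q[1]/q[2]+f['cy']])
        hull=cv2.convexHull(np.float32(P));k=np.zeros_like(m);cv2.fillConvexPoly(k,np.int32(hull.round()),255)
        print(x0,cv2.boundingRect(np.int32(hull.round())),'IoU',(k&m).astype(bool).sum()/(k|m).astype(bool).sum())
E
python3 p.py
```

```text
27.9 [ 0.44224476 -0.18070993  0.2280736 ] 0.045462003310466806
side (242, 129, 18, 25) 199.0 [[250, 129], [244, 130], [251, 134], [248, 135], [250, 138], [248, 146], [244, 147], [242, 144], [244, 141], [242, 140], [242, 153], [259, 149], [259, 144]]
-25 (265, 143, 30, 19) IoU 0.2600349040139616
-20 (267, 142, 30, 19) IoU 0.2551369863013699
-15 (269, 141, 30, 19) IoU 0.2098360655737705
scene (239, 162, 24, 23) 231.5 [[262, 164], [254, 162], [239, 176], [244, 178], [245, 183], [246, 181], [248, 184]]
-25 (236, 162, 29, 26) IoU 0.6331658291457286
-20 (238, 161, 28, 26) IoU 0.6666666666666666
-15 (239, 159, 28, 26) IoU 0.631578947368421
```

```bash
python3 - <<'E'
import cv2,numpy as np
from h import *
for n,x0,x1,y0,y1 in(('side',261,310,120,175),('scene',228,275,150,195)):
    im=cv2.imread(f'pics/fin_{n}.png');h=cv2.cvtColor(im,cv2.COLOR_BGR2HSV);m=cv2.inRange(h,(8,90,25),(30,255,255))
    k=np.zeros_like(m);k[y0:y1,x0:x1]=255;m&=k
    c=max(cv2.findContours(m,0,2)[0],key=cv2.contourArea)
    print(n,cv2.boundingRect(c),cv2.approxPolyDP(c,1.2,True)[:,0].tolist())
    f=env.grab_frame(n);Ti=np.linalg.inv(f['T'])
    B=R.from_euler('ZY',[3.9,-15],degrees=True).as_matrix();o=np.array([.508,.0628,.0655])
    for p in [(-51,12,35),(-51,-12,35),(9,12,19),(9,-12,19),(-51,-12,11),(9,-12,11)]:
        q=Ti@[*(o+B@np.array(p)/1000),1];print(p,(f['fx']*q[0]/q[2]+f['cx']).round(1),(f['fy']*q[1]/q[2]+f['cy']).round(1))
E
```

```text
side (268, 146, 16, 14) [[282, 146], [268, 148], [273, 159], [283, 155]]
(-51, 12, 35) 266.9 147.4
(-51, -12, 35) 269.6 152.1
(9, 12, 19) 291.7 142.4
(9, -12, 19) 294.9 147.0
(-51, -12, 11) 272.9 160.1
(9, -12, 11) 295.8 149.7
scene (239, 162, 24, 23) [[262, 164], [254, 162], [239, 175], [241, 182], [249, 184], [262, 167]]
(-51, 12, 35) 237.3 175.4
(-51, -12, 35) 246.5 178.7
(9, 12, 19) 254.7 160.9
(9, -12, 19) 263.7 164.0
(-51, -12, 11) 249.3 186.0
(9, -12, 11) 264.5 166.4
```

```bash
python3 -c "
from bench import env
print(env.sign_off())"
```

```text
the job is handed in; nothing more can be done
None
```

The sine-bar set-up is built and handed in at about 28 s. The blocks and bar looked right in the camera views; the wedge I checked only by image measurement (corners within about 2–3 px, part hidden in the side view), and sign-off gave no verdict.

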